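# Fetch the star mould from behind the colour tins

### The arm

A 6-joint arm with a two-finger parallel gripper is mounted at the origin on the work surface. World frame = base frame: x ahead of the robot, y to its left, z up, the work surface at z = 0. Lengths are in m, angles in rad, forces in N, time in s.
With the tool pointing down it reaches from about 0.375 to 0.975 m from the base axis. Payload 3.8 kg.
Tool frame: the origin (TCP) lies on the centre line of the jaws, within the pads' length; the fingertips stand 14 mm ahead of it and the grasp point (between the pads) lies 5 mm behind it; z points along the fingers, y is the line along which they close (so a half turn about z gives the same grasp; the last joint's range is limited). The gripper opens to 85 mm and grips with 20 to 120 N. Pads are 22 mm wide; open, the fingers measure 114 mm over their backs; the gripper's body (76 mm by 85 mm) begins 54 mm behind the grasp point. The pads swing forward as they close: fully open they stand 13 mm farther back than shut.
Start: joints at [-1.16, 0.264, 1.604, -0, 1.274, -0.037], TCP at [0.292, -0.608, 0.245] pointing down, gripper open.
Joint ranges: [-2.63, 2.63], [-0.94, 2.18], [0.31, 2.57], [-1.31, 4.45], [0, 2.66], [-2.55, 2.55]. Speed limits (rad/s): [2.57, 2.57, 3.14, 3.14, 3.14, 3.14].

### API

Orientations are given as a rotation vector (axis times angle).
In Python, from workcell import bot, eyes, spot_in gives the robot as it stands.
- The arm moves only by the tool carry_out, never from a script. Its argument "series" is text: rows parted by semicolons, each of 4 numbers parted by spaces: the shift along the world's x, y, z in m, then the turn about the world's z in degrees. In form: tx ty tz roll; .... A call has 1 to 20 rows; each row shifts and turns the commanded pose from where the row before left it; what a row does not reach is not made up. A row lasts 1/8 s, in which the tool goes at most 62.5 mm and 10.7 degrees, less where a joint would pass 70% of its speed; a pose out of reach is approached as far as the arm can. A call is refused whole if a number of a shift passes 0.0625 or a number of a turn 10.7, either way. A call with a gripper value outside its range is refused whole. "jaw" is the gripper command: -1 is shut, 1 is fully open, values between are in proportion, set as the call begins (left out, the last holds). The fingers move at their own pace and stop on an object; "grip_force" is the grip in N (left out, the last holds). Time passes only in rows, so rows that do not move let the fingers close. It gives the time, the measured TCP pose, the force, the opening and the grip force at its end, in the units of the state.
- bot.read_state(): the state, without advancing time (a new reading comes with each control period).
- eyes.read_camera(name): name is "scene" or "top" or "wrist"; returns (picture, depth): 480x640x3 uint8, blue, green, red; 480x640 float32, m along the optical axis (not along the pixel's ray), 0 where there is no reading.
- eyes.get_calibration(name): a dict with "K" (3x3 intrinsics, pixels), "position" and "rotation" of the camera in the world; the wrist camera has in their place "T_tool_cam" (4x4, takes a point from camera to tool coordinates, whose origin is the TCP and whose axes are the flange's). Camera axes: x right, y down, z forward; pixel columns grow to the right and rows downward; lengths in m; the calibration is good to about 2 mm. A picture is of the moment at which its call begins: read the wrist's pose just before it. get_calibration takes no time and is no camera call.
- bot.finish_job(): hands the job in; it is judged then, once.
Trained networks look in the newest picture that a camera, given by its name, has taken for a name from the list of things; names that differ only in an ending like _2 or _b are one class to them, and where a whole thing is asked for, a point or a joint stands for the part that bears it (a point fixed in the world has none). Each returns a list of dicts, best first, with "score" (0 to 1); they miss things now and then, are a little off and sometimes report something else, mostly with a low value. They report only what shows in the picture. A call takes as long as a camera call.
- spot_in(camera, target): "rect" ([centre column, centre row, width, height] in pixels, round what is visible of it).
The state is a dict: "time": time; "q": joint angles; "joint_vel": joint speeds; "joint_torque": joint torques, N m; "tool_pos": TCP position; "tcp_rot": TCP orientation; "wrist_force": force on the tool from outside, world axes, zero at the start; "torque": the same for the moment, N m; "width": opening from 0.0 (shut) to 1.0 (fully open); "grip_force": force on a finger pad.
Only numpy, scipy, OpenCV 4.12 (cv2) and the standard library are available. Lean on these libraries where they do the work, as an engineer would, in place of code of your own. Each camera call takes 0.05 s, during which the arm holds its last target. There are 200 camera calls.

### The job

Clear the three colour tins out of the tray and stand them all on the wooden side board; only then lift out the brass star mould from behind them and stand it in the middle of the white tile. After that put every tin back in the tray, centred on the plate of its own colour (they may be standing mixed up now). Set everything down rather than dropping it, and tip nothing over.

Things in the scene. Friction and masses are not known exactly. Their poses are not given: they have to be found in the camera images.
- tin_blue: Loose blue colour tin: upright closed steel cylinder, diameter 50 mm, height 100 mm, with a blue lid (the top 20 mm, same diameter) and a blue band. About 0.3 kg. Origin: centre of its underside; z is up when it stands. At the start it stands centred on one of the three coloured plates in the tray, not necessarily the blue one.
- tin_yellow: Loose yellow colour tin: upright closed steel cylinder, diameter 50 mm, height 100 mm, with a yellow lid (the top 20 mm, same diameter) and a yellow band. About 0.3 kg. Origin: centre of its underside; z is up when it stands. At the start it stands centred on one of the three coloured plates in the tray, not necessarily the yellow one.
- tin_red: Loose red colour tin: upright closed steel cylinder, diameter 50 mm, height 100 mm, with a red lid (the top 20 mm, same diameter) and a red band. About 0.3 kg. Origin: centre of its underside; z is up when it stands. At the start it stands centred on one of the three coloured plates in the tray, not necessarily the red one.
- mould: Loose brass star mould: hollow upright cup, outer diameter 54 mm, height 50 mm, wall 6 mm, ribs inside. About 0.55 kg. Origin: centre of its underside. At the start it stands on the tray floor at 32, 0 in the tray's x, y, with a tin 64 mm (centre to centre) to either side and another 64 mm in front of it, so it cannot be gripped until the tins are gone.
- plate_blue: Fixed blue square plate in the tray, 62 x 62 x 3 mm, the home of the blue tin. Origin: centre of its underside, which is 4 mm above the table; its upper face is 7 mm above the table. Its axes are parallel to the tray's. At the start a tin covers its middle; its edges show. The three plates change places between starts.
- plate_yellow: Fixed yellow square plate in the tray, 62 x 62 x 3 mm, the home of the yellow tin. Origin: centre of its underside, which is 4 mm above the table; its upper face is 7 mm above the table. Its axes are parallel to the tray's. At the start a tin covers its middle; its edges show. The three plates change places between starts.
- plate_red: Fixed red square plate in the tray, 62 x 62 x 3 mm, the home of the red tin. Origin: centre of its underside, which is 4 mm above the table; its upper face is 7 mm above the table. Its axes are parallel to the tray's. At the start a tin covers its middle; its edges show. The three plates change places between starts.
- rack: Fixed aluminium tray that holds plates, tins and mould: 160 (x) x 220 (y) mm, floor 4 mm thick, rim 10 mm high all round. Origin: centre of its underside, on the table. Plates lie centred at tray x, y = (32, 64), (32, -64) and (-32, 0) mm; x points away from the robot. Two black spare lids (40 mm wide, 8 mm thick) lie in its two corners near the robot at (-48, 75) and (-48, -75) mm.
- side_board: Fixed pale wooden board at one side of the tray (left or right), 280 (x) x 120 (y) x 12 mm: the side area. Empty at the start. Origin: centre of its underside, on the table; upper face 12 mm above the table. Room for three tins in a row along its x, about 88 mm apart.
- tile: Fixed white ceramic tile on the other side, 100 x 100 x 10 mm: the place for the mould. Origin: centre of its underside, on the table; upper face 10 mm above the table. A loose cork block (45 x 70 x 25 mm) lies near it, its centre 110 to 125 mm from the tile's centre along the tile's +x.

How it is judged:
By the outcome, as a careful person would: the job done as asked, in the order asked, and still so for the second after the job is handed in, with the robot touching nothing.
It also fails if it takes over 141 s, if anything falls off the work surface, if the arm or the gripper's body presses on something with over 40 N, if the wrist force passes 120 N, or if a joint passes its speed limit or range.

## Working session

There is one attempt and no reset: what is moved stays moved. The work goes in short steps, Python scripts to look and compute and a tool call to move; the robot and the scene stay as the last step left them, time stands still between calls to the robot, and variables do not carry over. Pictures are saved under pics/ and viewed, at most 14 in all, crops included, and the job is handed in when it is done.

Besides the shell and the picture viewer there is one more tool, called after "Request:" as name(argument=value, ...), one argument or row to a line, values as JSON. carry_out: Moves the arm, as the interface text tells. Its arguments: {"type":"object","properties":{"series":{"type":"string"},"jaw":{"type":"number"},"grip_force":{"type":"number"}},"required":["series"]}

```bash
ls; mkdir -p pics
cat > h.py <<'E'
import numpy as np, cv2
from workcell import bot, eyes, spot_in
def cloud(cam):
    s=bot.read_state(); im,d=eyes.read_camera(cam); c=eyes.get_calibration(cam); K=np.array(c["K"])
    v,u=np.mgrid[:480,:640]
    p=np.stack([(u-K[0,2])/K[0,0]*d,(v-K[1,2])/K[1,1]*d,d],-1)
    if "position" in c:
        R=np.array(c["rotation"]); t=np.array(c["position"])
        R=R if R.shape==(3,3) else cv2.Rodrigues(R)[0]
    else:
        T=np.array(c["T_tool_cam"]); Rt=cv2.Rodrigues(np.array(s["tcp_rot"],float))[0]
        R=Rt@T[:3,:3]; t=Rt@T[:3,3]+np.array(s["tool_pos"])
    P=p@R.T+t; P[d==0]=np.nan
    return im,P
E
python3 - <<'E'
from h import *
print(bot.read_state())
for n in ("top","scene"):
    c=eyes.get_calibration(n);print(n,c)
    im,P=cloud(n);cv2.imwrite(f"pics/{n}0.png",im)
    for t in "tin_blue tin_yellow tin_red mould plate_blue plate_yellow plate_red rack side_board tile".split():
        for r in spot_in(n,t)[:2]:
            u,v=map(int,r["rect"][:2]);print(t,round(r["score"],2),np.round(r["rect"]),np.round(P[v,u],3))
E
```

```text
pics
{'time': 0.0, 'q': array([-1.15989302e+00,  2.64761104e-01,  1.60539319e+00,  7.21125979e-06,
        1.27369877e+00, -3.69040207e-02]), 'joint_vel': array([ 7.65086494e-04,  1.89868882e-03, -2.00147639e-03, -2.06258586e-04,
       -7.41999699e-05, -4.62015720e-04]), 'joint_torque': array([-4.71836975e-04, -5.15116882e+01, -3.67316294e+01, -2.63753882e-04,
        1.29389545e-02,  4.19112638e-06]), 'tool_pos': array([ 0.29198295, -0.6077948 ,  0.24394627]), 'tcp_rot': array([-3.06100645e+00, -6.97054774e-01,  6.49010398e-04]), 'wrist_force': array([-0.44171925, -0.30248402,  0.11304636]), 'torque': array([-0.05272305, -0.01120031,  0.0110189 ]), 'grip_force': 0.0, 'width': 1.0018168763607747}
top {'K': array([[483.09811191,   0.        , 320.9514319 ],
       [  0.        , 483.09811191, 239.57556193],
       [  0.        ,   0.        ,   1.        ]]), 'position': array([ 0.43522276, -0.00677046,  0.85206435]), 'rotation': array([-2.11254915,  2.14964559, -0.12725293])}
tin_blue 0.83 [330. 251.  32.  40.] [0.528 0.    0.11 ]
tin_yellow 0.73 [376. 219.  37.  34.] [ 0.579 -0.073
[... 895 characters left out ...]
1740639, 0.59484669]), 'rotation': array([-1.14586601, -2.24918149,  1.07838298])}
tin_blue 0.57 [325. 223.  27.  33.] [0.553 0.02  0.101]
tin_yellow 0.74 [274. 234.  27.  63.] [ 0.601 -0.058  0.072]
tin_yellow 0.72 [322. 294.  47.  24.] [0.628 0.067 0.014]
tin_red 0.96 [323. 266.  32.  67.] [0.627 0.07  0.079]
tin_red 0.58 [312. 267. 142.  98.] [0.63  0.047 0.067]
mould 0.58 [297. 261.  27.  42.] [0.617 0.004 0.05 ]
plate_blue 0.67 [321. 293.  46.  24.] [0.629 0.067 0.018]
plate_red 0.54 [340. 258.   5.   6.] [0.522 0.034 0.007]
rack 0.57 [312. 268. 139.  93.] [0.63  0.047 0.067]
side_board 0.81 [482. 322. 120. 135.] [0.526 0.316 0.013]
tile 0.94 [230. 194.  62.  26.] [ 0.482 -0.295  0.011]
```

View pics/top0.png

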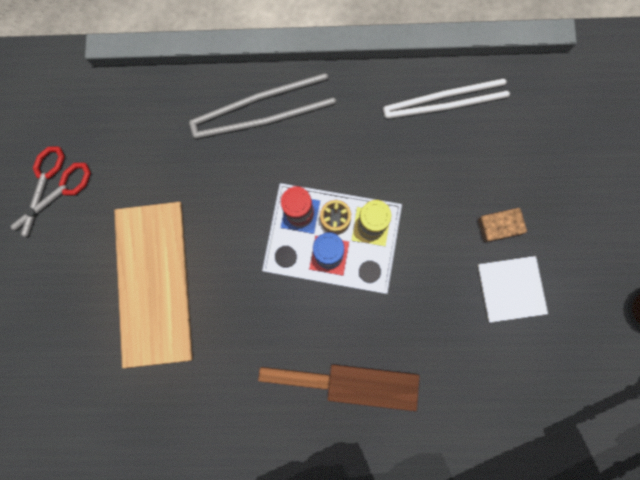

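View pics/scene0.png

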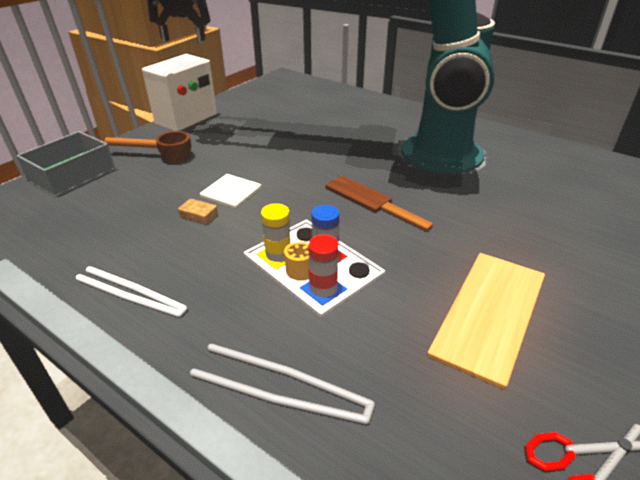

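Run:
```python
from h import *
im,P=cloud("top")
z=P[...,2]
def circ(m,name):
    n,l,s,c=cv2.connectedComponentsWithStats(m.astype(np.uint8))
    for i in range(1,n):
        if s[i,4]>150:
            q=P[l==i]; r=cv2.minAreaRect(q[:,:2].astype(np.float32)); print(name,s[i,4],np.round(c[i]),"mean",np.round(q.mean(0),4),"rect",np.round(r[0],4),np.round(r[1],4),round(r[2],1))
reg=(P[...,0]>.4)&(P[...,0]<.75)&(abs(P[...,1])<.2)
circ((z>.095)&(z<.125)&reg,"top")
circ((z>.045)&(z<.065)&reg,"mould")
circ((z>.003)&(z<.03)&reg,"tray")
circ((z>.006)&(z<.02)&(P[...,1]>.2),"board")
circ((z>.006)&(z<.017)&(P[...,1]<-.2),"tile")
circ((z>.018)&(z<.04)&(P[...,1]<-.2),"cork")
hsv=cv2.cvtColor(im,cv2.COLOR_BGR2HSV)
for n,h0,h1 in (("blue",95,130),("yellow",20,35),("red",170,190)):
    m=(hsv[...,0]>=h0)&(hsv[...,0]<h1)&(hsv[...,1]>100)&(hsv[...,2]>60)
    if n=="red": m|=(hsv[...,0]<8)&(hsv[...,1]>120)&(hsv[...,2]>60)
    circ(m&reg&(z>.095),"lid "+n)
    circ(m&reg&(z<.03),"pl "+n)
c=eyes.get_calibration("wrist");print(c)
```

```text
top 790 [295. 202.] mean [0.6077 0.0537 0.1076] rect [0.6085 0.054 ] [0.049  0.0487] 30.6
top 800 [375. 216.] mean [ 0.5828 -0.0708  0.1075] rect [ 0.5837 -0.0706] [0.0483 0.0491] 87.9
top 802 [328. 248.] mean [0.5329 0.0039 0.1078] rect [0.5334 0.004 ] [0.0492 0.0487] 26.7
mould 463 [335. 215.] mean [ 0.5959 -0.0086  0.0534] rect [ 0.5959 -0.008 ] [0.0524 0.0525] 88.8
tray 6961 [331. 246.] mean [ 0.5503 -0.0015  0.0075] rect [ 0.5661 -0.0044] [0.231  0.1678] 79.2
tray 253 [335. 216.] mean [ 0.6006 -0.0085  0.0175] rect [ 0.6006 -0.0081] [0.0405 0.0336] 89.4
board 499 [155.  61.] mean [0.9063 0.3237 0.0131] rect [0.9063 0.3242] [0.0047 0.2478] 0.2
board 436 [204. 125.] mean [0.7788 0.2286 0.0116] rect [0.7805 0.2249] [0.0454 0.0619] 16.2
board 1713 [ 49. 187.] mean [0.6669 0.511  0.0111] rect [0.6561 0.5185] [0.1091 0.1697] 57.8
board 10895 [152. 285.] mean [0.4871 0.3141 0.0127] rect [0.4908 0.3156] [0.2805 0.1214] 5.5
tile 417 [502.  51.] mean [ 0.9065 -0.3223  0.0117] rect [ 0.9063 -0.3245] [0.2487 0.0047] 89.8
tile 451 [471.  88.] mean [ 0.8355 -0.2619  0.0112] rect [ 0.8365 -0.2
[... 809 characters left out ...]
d 742 [296. 202.] mean [0.6072 0.0528 0.1076] rect [0.6084 0.0532] [0.0482 0.0465] 21.7
pl red 273 [332. 264.] mean [ 0.5184 -0.0014  0.0078] rect [0.5333 0.0028] [0.0575 0.0586] 79.3
{'K': array([[413.44046966,   0.        , 326.05965129],
       [  0.        , 413.44046966, 238.01268638],
       [  0.        ,   0.        ,   1.        ]]), 'T_tool_cam': array([[ 5.25317364e-04, -9.49247305e-01, -3.14530250e-01,
         8.09404215e-02],
       [ 9.99999222e-01,  8.54549255e-04, -9.08852558e-04,
        -2.34538626e-04],
       [ 1.13150743e-03, -3.14529528e-01,  9.49247015e-01,
        -1.27918123e-01],
       [ 0.00000000e+00,  0.00000000e+00,  0.00000000e+00,
         1.00000000e+00]])}
```

The top view shows the blue tin at (328,248) on the red plate, the red tin at (296,203) on the blue plate, and the yellow tin at (375,216) on its own plate. The mould is at (335,215), the board on the left, the tile on the right at (512,289), with the cork beyond it. The scene view agrees. Tray yaw is about -11°, board yaw about +5.5°.

Request:
carry_out(
  series="0.02 0.051 -0.002 -3.1;0.02 0.051 -0.002 -3.1;0.02 0.051 -0.002 -3.1;0.02 0.051 -0.002 -3.1;0.02 0.051 -0.002 -3.1;0.02 0.051 -0.002 -3.1;0.02 0.051 -0.002 -3.1;0.02 0.051 -0.002 -3.1;0.02 0.051 -0.002 -3.1;0.02 0.051 -0.002 -3.1;0.02 0.051 -0.002 -3.1;0.02 0.051 -0.002 -3.1;0 0 0 0;0 0 0 0",
  jaw=1,
  grip_force=60,
)

```text
time: 2.9
tool_pos: [0.5321, 0.0035, 0.2212]
tcp_rot: [3.125, -0.314, -0.001]
wrist_force: [0.0, -0.1, -0.2]
width: 1.001
grip_force: 0.0
```

```bash
cat >> h.py <<'E'
def pose():
    s=bot.read_state(); R=cv2.Rodrigues(np.array(s["tcp_rot"],float))[0]
    return s, np.round(s["tool_pos"],4), "ycl %.1f tilt %.2f"%(np.degrees(np.arctan2(R[1,1],R[0,1])),np.degrees(np.arccos(-R[2,2])))
def blobs(P,z0,z1,box,name,mn=150):
    z=P[...,2]; m=(z>z0)&(z<z1)&(P[...,0]>box[0])&(P[...,0]<box[1])&(P[...,1]>box[2])&(P[...,1]<box[3])
    n,l,s,c=cv2.connectedComponentsWithStats(m.astype(np.uint8))
    for i in range(1,n):
        if s[i,4]>mn:
            q=P[l==i]; o,r=cv2.minEnclosingCircle(q[:,:2].astype(np.float32)); 
            rr=cv2.minAreaRect(q[:,:2].astype(np.float32))
            print(name,s[i,4],np.round(c[i]),"circ",np.round(o,4),round(r,4),"rect",np.round(rr[0],4),np.round(rr[1],4),round(rr[2],1),"z",round(float(np.median(q[:,2])),4))
E
python3 - <<'E'
from h import *
s,p,y=pose();print(p,y,s["time"],np.round(s["q"],2))
im,P=cloud("wrist");cv2.imwrite("pics/w1.png",im)
b=(.4,.75,-.2,.2)
blobs(P,.095,.125,b,"tops");blobs(P,.045,.065,b,"mould")
E
```

```text
[0.5321 0.0035 0.2212] ycl -101.5 tilt 0.04 2.9 [-0.04  0.01  1.94 -0.    1.2   1.73]
tops 6184 [436. 129.] circ [ 0.5826 -0.0713] 0.0252 rect [ 0.5826 -0.0711] [0.049  0.0495] 81.0 z 0.1065
tops 6197 [215. 130.] circ [0.6074 0.054 ] 0.025 rect [0.6075 0.0537] [0.0493 0.0493] 1.0 z 0.1066
tops 4931 [326. 235.] circ [0.5324 0.0039] 0.0251 rect [0.5326 0.0036] [0.0491 0.0493] 40.5 z 0.1066
mould 2652 [326. 125.] circ [ 0.5948 -0.0087] 0.0271 rect [ 0.5948 -0.0087] [0.0531 0.0525] 79.1 z 0.0527
mould 305 [262. 118.] circ [0.6073 0.0447] 0.0233 rect [0.6075 0.0367] [0.0464 0.016 ] 1.6 z 0.0561
mould 302 [390. 118.] circ [ 0.586 -0.063] 0.0234 rect [ 0.5894 -0.0557] [0.0165 0.0468] 65.2 z 0.0562
mould 341 [326. 188.] circ [0.5413 0.002 ] 0.0234 rect [0.5489 0.0007] [0.0467 0.017 ] 79.8 z 0.056
```

Request:
carry_out(
  series="0 0 -0.04 0.4;0 0 -0.04 0;0 0 -0.04 0;0 0 -0.02 0;0 0 -0.011 0;0 0 0 0;0 0 0 0",
)

```text
time: 3.82
tool_pos: [0.5333, 0.0031, 0.0715]
tcp_rot: [-3.127, 0.306, -0.003]
wrist_force: [0.7, -0.3, -0.6]
width: 0.998
grip_force: 0.0
```

Request:
carry_out(
  series="0 0 0 0;0 0 0 0;0 0 0 0;0 0 0 0;0 0 0 0;0 0 0 0;0 0 0 0;0 0 0 0",
  jaw=-1,
)

```text
time: 4.82
tool_pos: [0.5332, 0.0035, 0.0713]
tcp_rot: [-3.127, 0.305, -0.003]
wrist_force: [-0.6, -0.5, 4.9]
width: 0.573
grip_force: 62.3
```

Request:
carry_out(
  series="0 0 0.01 0;0 0 0.03 0;0 0 0.04 0;-0.006 0.014 0.01 2;-0.016 0.038 0 2.1;-0.016 0.038 0 2.1;-0.016 0.038 0 2.1;-0.016 0.038 0 2.1;-0.016 0.038 0 2.1;-0.016 0.038 0 2.1;-0.016 0.038 0 2;-0.01 0.022 0 0;-0.002 0.003 0 0;0 0 0 0;0 0 0 0",
)

```text
time: 6.7
tool_pos: [0.4021, 0.3077, 0.1598]
tcp_rot: [3.137, 0.149, -0.001]
wrist_force: [-0.1, 0.5, -1.8]
width: 0.572
grip_force: 62.9
```

Run:
```python
from h import *
s,p,y=pose();print(p,y,s["time"],np.round(s["q"],2),s["wrist_force"])
im,P=cloud("wrist");cv2.imwrite("pics/w2.png",im)
blobs(P,.004,.020,(.25,.75,.2,.45),"board")
```

```text
[0.4021 0.3077 0.1598] ycl -84.6 tilt 0.06 6.7 [ 0.6   0.02  2.05 -0.    1.08  2.08] [-0.08918044  0.52662293 -1.78385725]
board 46900 [327. 125.] circ [0.4451 0.3118] 0.1115 rect [0.4443 0.3115] [0.1908 0.1205] 5.5 z 0.0114
```

View pics/w2.png

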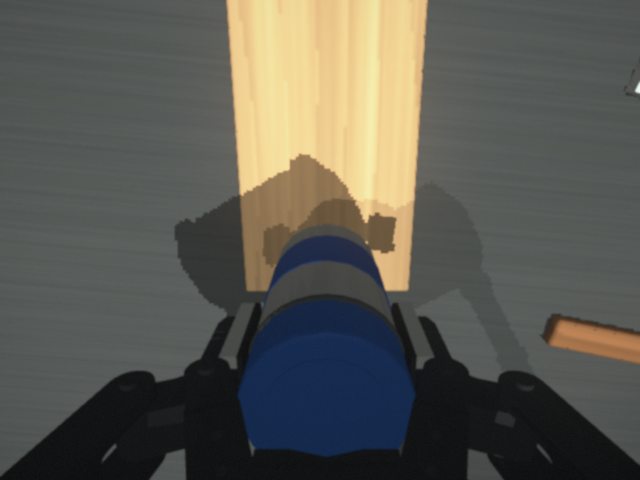

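The blue tin is upright in the jaws at (326,350), with the board edge ahead of and below it at row 290. Setting it down.

Request:
carry_out(
  series="0 0 -0.03 0;0 0 -0.03 0;0 0 -0.014 0;0 0 -0.005 0;0 0 -0.002 0;0 0 -0.001 0;0 0 -0.001 0;0 0 0 0",
)

```text
time: 7.75
tool_pos: [0.4025, 0.3088, 0.0777]
tcp_rot: [-3.138, -0.15, -0.001]
wrist_force: [-0.4, 0.0, -2.3]
width: 0.575
grip_force: 62.8
```

Request:
carry_out(
  series="0 0 -0.001 0;0 0 -0.001 0;0 0 0 0",
)

```text
time: 8.12
tool_pos: [0.4025, 0.3088, 0.0763]
tcp_rot: [-3.138, -0.15, -0.0]
wrist_force: [-2.7, -1.1, 5.8]
width: 0.572
grip_force: 63.5
```

Request:
carry_out(
  series="0 0 0 0;0 0 0 0;0 0 0 0;0 0 0 0;0 0 0.01 0;0 0 0.04 0;0 0 0.06 0;0 0 0.02 0;0.0205 -0.0255 0 7.4;0.0205 -0.0255 0 7.4;0.0205 -0.0255 0 7.4;0.0205 -0.0255 0 7.4;0.0205 -0.0255 0 7.4;0.0205 -0.0255 0 7.4;0.0205 -0.0255 0 7.4;0.0205 -0.0255 0 7.4;0.0205 -0.0255 0 7.4;0.0205 -0.0255 0 7;0 0 0 0;0 0 0 0",
  jaw=1,
)

```text
time: 10.62
tool_pos: [0.607, 0.0537, 0.2055]
tcp_rot: [-2.424, -1.997, 0.0]
wrist_force: [0.6, -0.2, 0.0]
width: 1.0
grip_force: 0.0
```

Run:
```python
from h import *
s,p,y=pose();print(p,y,s["time"],np.round(s["q"],2),s["wrist_force"])
im,P=cloud("wrist");cv2.imwrite("pics/w3.png",im)
b=(.4,.75,-.2,.2)
blobs(P,.095,.125,b,"tops");blobs(P,.045,.065,b,"mould",800)
im,P=cloud("top");blobs(P,.095,.125,(.25,.75,.2,.5),"board")
```

```text
[0.607  0.0537 0.2055] ycl -11.0 tilt 0.03 10.625 [0.05 0.17 1.79 0.   1.18 0.24] [ 0.60314268 -0.24031998  0.02335386]
tops 5535 [328. 243.] circ [0.6083 0.0544] 0.0252 rect [0.6082 0.0543] [0.0494 0.049 ] 6.7 z 0.1065
tops 3990 [327. 418.] circ [ 0.5836 -0.0712] 0.0256 rect [ 0.5832 -0.0709] [0.0494 0.0496] 19.3 z 0.1063
mould 1892 [327. 308.] circ [ 0.5956 -0.0086] 0.0271 rect [ 0.595 -0.012] [0.047  0.0527] 77.4 z 0.0523
mould 908 [327. 355.] circ [ 0.5838 -0.0677] 0.0248 rect [ 0.5859 -0.0577] [0.0236 0.0493] 78.1 z 0.0558
```

Request:
carry_out(
  series="0.001 0.0005 -0.04 0;0 0 -0.04 0;0 0 -0.035 0;0 0 -0.015 0;0 0 -0.004 0;0 0 0 0;0 0 0 0",
)

```text
time: 11.6
tool_pos: [0.6096, 0.0542, 0.0731]
tcp_rot: [2.422, 1.998, 0.004]
wrist_force: [-0.9, 0.5, 0.3]
width: 0.999
grip_force: 0.0
```

Request:
carry_out(
  series="0 0 0 0;0 0 0 0;0 0 0 0;0 0 0 0;0 0 0 0;0 0 0 0;0 0 0 0;0 0 0 0",
  jaw=-1,
)

```text
time: 12.6
tool_pos: [0.6086, 0.0541, 0.0721]
tcp_rot: [2.423, 1.999, 0.001]
wrist_force: [-2.4, 0.3, 5.4]
width: 0.574
grip_force: 62.0
```

Run:
```python
from h import *
im,P=cloud("scene");cv2.imwrite("pics/s1.png",im)
```

```text
(no output)
```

View pics/s1.png

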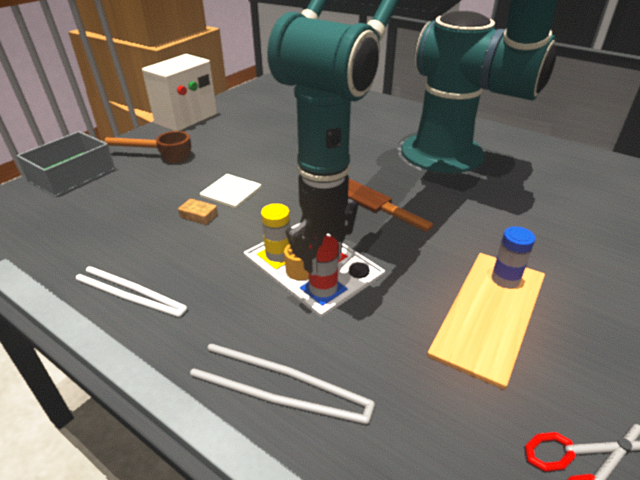

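The blue tin stands upright on the near end of the board at (513,258), and the red tin is gripped at (323,268). Moving red to the far end.

Request:
carry_out(
  series="0 0 0.01 0;0 0 0.03 0;0 0 0.04 0;0 0.01 0.01 -2;-0.004 0.033 0 -9;-0.004 0.033 0 -9;-0.004 0.033 0 -9;-0.004 0.033 0 -9;-0.004 0.033 0 -9;-0.004 0.033 0 -9;-0.004 0.033 0 -9;-0.003 0.023 0 -8.5;0 0.006 0 0;0 0 0 0;0 0 0 0;0 0 -0.03 0;0 0 -0.03 0;0 0 -0.014 0;0 0 -0.005 0;0 0 0 0",
)

```text
time: 15.15
tool_pos: [0.5778, 0.324, 0.0829]
tcp_rot: [-3.138, -0.152, -0.001]
wrist_force: [0.4, -0.0, -2.1]
width: 0.572
grip_force: 62.5
```

Request:
carry_out(
  series="0 0 -0.003 0;0 0 -0.002 0;0 0 -0.001 0;0 0 0 0",
)

```text
time: 15.65
tool_pos: [0.5776, 0.3243, 0.0772]
tcp_rot: [-3.138, -0.152, -0.001]
wrist_force: [-1.5, -1.2, 2.4]
width: 0.574
grip_force: 63.0
```

Request:
carry_out(
  series="0 0 0 0;0 0 0 0;0 0 0 0;0 0 0 0;0 0 0.01 0;0 0 0.04 0;0 0 0.06 0;0 0 0.02 0;0.0005 -0.0395 0 7.4;0.0005 -0.0395 0 7.4;0.0005 -0.0395 0 7.4;0.0005 -0.0395 0 7.4;0.0005 -0.0395 0 7.4;0.0005 -0.0395 0 7.4;0.0005 -0.0395 0 7.4;0.0005 -0.0395 0 7.4;0.0005 -0.0395 0 7.4;0.0005 -0.0395 0 7.4;0 0 0 0;0 0 0 0",
  jaw=1,
)

```text
time: 18.15
tool_pos: [0.582, -0.0706, 0.2061]
tcp_rot: [-2.415, -2.007, -0.0]
wrist_force: [0.2, 0.8, -0.3]
width: 0.997
grip_force: 0.0
```

Run:
```python
from h import *
s,p,y=pose();print(p,y,s["time"],np.round(s["q"],2),s["wrist_force"])
im,P=cloud("wrist")
b=(.4,.75,-.2,.2)
blobs(P,.095,.125,b,"tops");blobs(P,.045,.065,b,"mould",800)
im,P=cloud("top");blobs(P,.095,.125,(.25,.75,.2,.5),"board")
```

```text
[ 0.582  -0.0706  0.2061] ycl -10.5 tilt 0.05 18.15 [-0.16  0.13  1.84  0.    1.17  0.02] [ 0.23301756  0.76405658 -0.30700402]
tops 5503 [328. 245.] circ [ 0.5832 -0.0714] 0.0253 rect [ 0.583  -0.0712] [0.0492 0.0493] 0.8 z 0.1065
mould 2921 [330. 129.] circ [ 0.5955 -0.0087] 0.0269 rect [ 0.5955 -0.0087] [0.0533 0.0526] 32.6 z 0.0527
board 884 [126. 224.] circ [0.5775 0.3245] 0.0256 rect [0.5783 0.3245] [0.0497 0.0489] 36.7 z 0.1127
board 958 [131. 336.] circ [0.4034 0.3082] 0.0256 rect [0.4031 0.308 ] [0.0491 0.0481] 89.0 z 0.1127
```

Request:
carry_out(
  series="0.001 -0.0005 -0.04 -0.5;0 0 -0.04 0;0 0 -0.035 0;0 0 -0.015 0;0 0 -0.004 0;0 0 0 0;0 0 0 0",
)

```text
time: 19.12
tool_pos: [0.5847, -0.0716, 0.074]
tcp_rot: [2.421, 1.998, 0.003]
wrist_force: [-0.5, 0.0, -0.4]
width: 1.001
grip_force: 0.0
```

Request:
carry_out(
  series="0 0 0 0;0 0 0 0;0 0 0 0;0 0 0 0;0 0 0 0;0 0 0 0;0 0 0 0",
  jaw=-1,
)

```text
time: 20.0
tool_pos: [0.5835, -0.0715, 0.0731]
tcp_rot: [2.423, 1.999, 0.0]
wrist_force: [-2.8, -0.4, 6.0]
width: 0.569
grip_force: 61.8
```

Request:
carry_out(
  series="0 0 0.01 0;0 0 0.04 0;0 0 0.06 0;0 0 0.02 0;-0.004 0.015 0 -5.5;-0.009 0.038 0 -7;-0.009 0.038 0 -7;-0.009 0.038 0 -7;-0.009 0.038 0 -7;-0.009 0.038 0 -7;-0.009 0.038 0 -7;-0.009 0.038 0 -7;-0.009 0.038 0 -7;-0.009 0.038 0 -7;-0.006 0.025 0 -5;-0.0015 0.0055 0 0;0 0 0 0;0 0 0 0",
)

```text
time: 22.25
tool_pos: [0.4908, 0.3149, 0.2017]
tcp_rot: [3.137, 0.152, -0.001]
wrist_force: [-0.0, 0.2, -3.6]
width: 0.578
grip_force: 63.1
```

Request:
carry_out(
  series="0 0.001 -0.04 0;0 0 -0.04 0;0 0 -0.03 0;0 0 -0.008 0;0 0 -0.003 0;0 0 0 0;0 0 -0.0015 0;0 0 0 0",
)

```text
time: 23.25
tool_pos: [0.4912, 0.3174, 0.0806]
tcp_rot: [-3.137, -0.153, -0.002]
wrist_force: [0.5, 0.5, -3.1]
width: 0.572
grip_force: 63.1
```

Request:
carry_out(
  series="0 0 -0.0015 0;0 0 -0.001 0;0 0 0 0",
)

```text
time: 23.62
tool_pos: [0.4911, 0.3173, 0.0782]
tcp_rot: [-3.138, -0.152, -0.001]
wrist_force: [-1.5, -1.0, 4.1]
width: 0.571
grip_force: 63.8
```

Request:
carry_out(
  series="0 0 0 0;0 0 0 0;0 0 0 0;0 0 0 0;0 0 0.01 0;0 0 0.04 0;0 0 0.06 0;0 0 0.02 0;0.0116 -0.036 0 0;0.0116 -0.036 0 0;0.0116 -0.036 0 0;0.0116 -0.036 0 0;0.0116 -0.036 0 0;0.0116 -0.036 0 0;0.0116 -0.036 0 0;0.0116 -0.036 0 0;0.0116 -0.036 0 0;0 -0.002 0 0;0 0 0 0;0 0 0 0",
  jaw=1,
)

```text
time: 26.12
tool_pos: [0.5947, -0.0079, 0.2071]
tcp_rot: [-3.137, -0.154, 0.001]
wrist_force: [-0.4, -1.0, 0.2]
width: 1.002
grip_force: 0.0
```

Run:
```python
from h import *
s,p,y=pose();print(p,y,s["time"],np.round(s["q"],2),s["wrist_force"])
im,P=cloud("wrist");cv2.imwrite("pics/w5.png",im)
b=(.4,.75,-.2,.2)
blobs(P,.04,.065,b,"mould",800)
im,P=cloud("top");blobs(P,.095,.125,(.25,.75,.2,.5),"board")
```

```text
[ 0.5947 -0.0079  0.2071] ycl -84.4 tilt 0.04 26.125 [-0.06  0.14  1.82  0.    1.18  1.42] [-0.35841902 -0.97232     0.20973928]
mould 2926 [328. 218.] circ [ 0.5952 -0.0089] 0.027 rect [ 0.5954 -0.0086] [0.0531 0.0532] 57.3 z 0.0524
board 885 [126. 224.] circ [0.5774 0.3247] 0.0258 rect [0.578  0.3243] [0.0492 0.0492] 50.6 z 0.1128
board 917 [127. 278.] circ [0.4919 0.3176] 0.0259 rect [0.4913 0.3172] [0.0492 0.0493] 28.1 z 0.1127
board 953 [131. 336.] circ [0.4034 0.3085] 0.0258 rect [0.4031 0.3089] [0.0505 0.0482] 88.9 z 0.1126
```

View pics/w5.png

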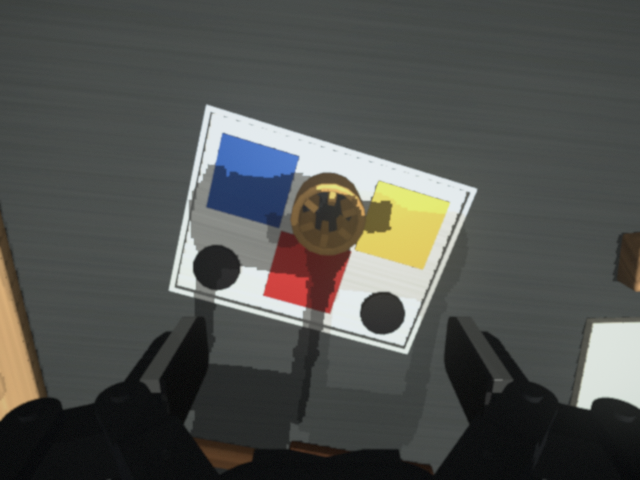

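The tray now holds only the mould at (328,215). The plates are bare: blue (253,180), yellow (403,225), red (308,270). The tins all stand on the board. Now grasping the mould.

Request:
carry_out(
  series="0.0005 -0.0007 -0.05 0;0 0 -0.05 0;0 0 -0.04 0;0 0 -0.025 0;0 0 -0.01 0;0 0 -0.003 0;0 0 0 0;0 0 0 0",
)

```text
time: 27.22
tool_pos: [0.5968, -0.0097, 0.0307]
tcp_rot: [3.138, 0.152, 0.004]
wrist_force: [-1.0, 1.5, 0.3]
width: 0.997
grip_force: 0.0
```

Request:
carry_out(
  series="0 0 0 0;0 0 0 0;0 0 0 0;0 0 0 0;0 0 0 0;0 0 0 0;0 0 0 0",
  jaw=-1,
)

```text
time: 28.1
tool_pos: [0.5962, -0.0093, 0.0303]
tcp_rot: [-3.137, -0.152, -0.002]
wrist_force: [-1.9, 1.3, 4.5]
width: 0.615
grip_force: 63.7
```

Request:
carry_out(
  series="0 0 0.01 0;0 0 0.04 0;0 0 0.05 0;-0.005 -0.013 0 0;-0.014 -0.033 0 0;-0.014 -0.033 0 0;-0.014 -0.033 0 0;-0.014 -0.033 0 0;-0.014 -0.033 0 0;-0.014 -0.033 0 0;-0.014 -0.033 0 0;-0.014 -0.033 0 0;-0.0085 -0.022 0 0;-0.001 -0.001 0 0;0 0 0 0;0 0 0 0",
)

```text
time: 30.1
tool_pos: [0.4687, -0.3086, 0.1283]
tcp_rot: [-3.136, -0.153, 0.002]
wrist_force: [0.3, 0.2, -6.5]
width: 0.612
grip_force: 66.1
```

Run:
```python
from h import *
s,p,y=pose();print(p,y,s["time"],np.round(s["q"],2),s["wrist_force"])
im,P=cloud("wrist");cv2.imwrite("pics/w6.png",im)
blobs(P,.004,.016,(.35,.6,-.45,-.2),"tile",800)
b=(.4,.75,-.2,.2)
im,P=cloud("top");hsv=cv2.cvtColor(im,cv2.COLOR_BGR2HSV);reg=(P[...,0]>.45)&(P[...,0]<.7)&(abs(P[...,1])<.15)
for n,h0,h1 in (("blue",95,130),("yellow",20,35),("red",170,190)):
    m=(hsv[...,0]>=h0)&(hsv[...,0]<h1)&(hsv[...,1]>100)&(hsv[...,2]>50)
    if n=="red": m|=(hsv[...,0]<8)&(hsv[...,1]>120)&(hsv[...,2]>50)
    r=cv2.minAreaRect(P[m&reg][:,:2].astype(np.float32));print(n,(m&reg).sum(),np.round(r[0],4),np.round(r[1],4),r[2])
blobs(P,.004,.016,(.35,.6,-.45,-.2),"tile top",800)
```

```text
[ 0.4687 -0.3086  0.1283] ycl -84.4 tilt 0.11 30.1 [-0.63  0.15  1.96  0.    1.03  0.85] [ 0.32823068  0.22687912 -6.53508804]
tile 17845 [331. 212.] circ [ 0.4685 -0.31  ] 0.0699 rect [ 0.4685 -0.3102] [0.0993 0.1002] 7.2 z 0.0095
blue 1067 [0.6088 0.0536] [0.0587 0.0598] 78.47039794921875
yellow 987 [ 0.584  -0.0722] [0.0561 0.0571] 79.25862884521484
red 1056 [0.5338 0.0033] [0.0576 0.0588] 79.26054382324219
tile top 2598 [506. 290.] circ [ 0.4701 -0.309 ] 0.07 rect [ 0.4701 -0.3098] [0.1009 0.1018] 7.2 z 0.0105
```

View pics/w6.png

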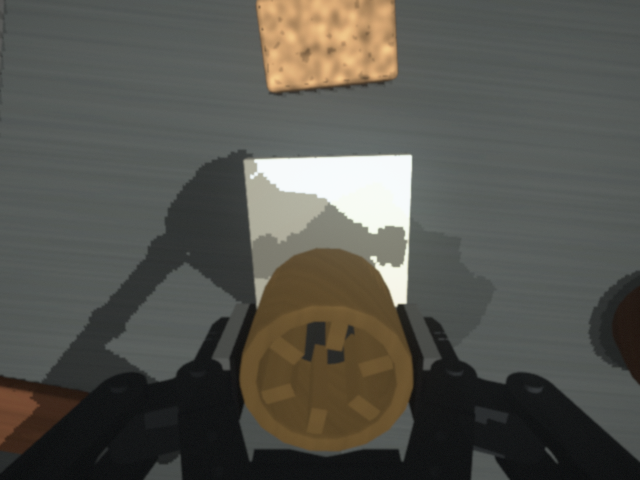

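The mould hangs upright at (328,350) over the tile, whose far edge is at row 156; the cork is clear ahead.

Request:
carry_out(
  series="0 -0.001 -0.04 0;0 0 -0.03 0;0 0 -0.012 0;0 0 -0.005 0;0 0 -0.002 0;0 0 0 0;0 0 -0.001 0;0 0 0 0",
)

```text
time: 31.2
tool_pos: [0.4694, -0.3108, 0.0397]
tcp_rot: [3.137, 0.152, 0.001]
wrist_force: [0.2, -0.3, -7.1]
width: 0.616
grip_force: 66.1
```

Request:
carry_out(
  series="0 0.0005 -0.0015 0;0 0 -0.001 0;0 0 -0.001 0;0 0 0 0",
)

```text
time: 31.7
tool_pos: [0.4691, -0.3101, 0.0364]
tcp_rot: [-3.138, -0.152, 0.0]
wrist_force: [-3.1, 1.6, 0.6]
width: 0.617
grip_force: 66.8
```

Request:
carry_out(
  series="0 0 0 0;0 0 0 0;0 0 0 0;0 0 0 0;0 0 0.01 0;0 0 0.03 0;0 0 0.06 0;0 0 0.06 0;0 0 0 0;0 0 0 0",
  jaw=1,
)

```text
time: 32.95
tool_pos: [0.4692, -0.3102, 0.1964]
tcp_rot: [3.137, 0.152, 0.001]
wrist_force: [-0.5, -0.1, -1.3]
width: 1.002
grip_force: 0.0
```

Run:
```python
from h import *
s,p,y=pose();print(p,y,s["time"],s["wrist_force"])
im,P=cloud("wrist")
blobs(P,.004,.016,(.35,.6,-.45,-.2),"tile",800)
blobs(P,.045,.07,(.35,.54,-.45,-.2),"mould",400)
```

```text
[ 0.4692 -0.3102  0.1964] ycl -84.4 tilt 0.07 32.95 [-0.46247176 -0.08832386 -1.3470927 ]
tile 10327 [327. 198.] circ [ 0.468  -0.3104] 0.0701 rect [ 0.4679 -0.3104] [0.1003 0.1002] 7.3 z 0.0095
mould 3348 [326. 227.] circ [ 0.4683 -0.31  ] 0.0271 rect [ 0.4686 -0.3099] [0.0533 0.053 ] 73.0 z 0.0583
```

The mould is centred to about 1 mm. Next, the yellow tin.

Request:
carry_out(
  series="0.0019 0.052 0.001 0;0.0019 0.052 0.001 0;0.0019 0.052 0.001 0;0.0019 0.052 0.001 0;0.0019 0.052 0.001 0;0.0019 0.052 0.001 0;0.0019 0.052 0.001 0;0.0019 0.052 0.001 0;0.0019 0.052 0.001 0;0.0019 0.052 0.001 0;0.0019 0.052 0 0;0.0012 0.052 0 0;0 0.0035 0 0;0 0 0 0;0 0 0 0",
)

```text
time: 34.88
tool_pos: [0.4908, 0.3158, 0.2047]
tcp_rot: [3.137, 0.15, -0.003]
wrist_force: [0.4, 0.5, -0.9]
width: 0.998
grip_force: 0.0
```

Run:
```python
from h import *
s,p,y=pose();print(p,y,s["time"],s["wrist_force"])
im,P=cloud("wrist")
blobs(P,.1,.125,(.3,.7,.2,.45),"tins",800)
```

```text
[0.4908 0.3158 0.2047] ycl -84.5 tilt 0.13 34.875 [ 0.39038438  0.52771965 -0.91704584]
tins 7953 [325.  86.] circ [0.5769 0.3252] 0.0251 rect [0.5769 0.3253] [0.0494 0.0492] 6.7 z 0.1116
tins 5812 [323. 246.] circ [0.4907 0.3181] 0.0252 rect [0.4911 0.318 ] [0.0492 0.0491] 41.5 z 0.1116
tins 4580 [324. 375.] circ [0.4025 0.309 ] 0.0255 rect [0.4028 0.3088] [0.0491 0.05  ] 78.0 z 0.1116
```

Request:
carry_out(
  series="0 0.001 -0.04 0;0 0 -0.04 0;0 0 -0.03 0;0 0 -0.012 0;0 0 -0.004 0;0 0 0 0;0 0 0 0",
)

```text
time: 35.8
tool_pos: [0.4923, 0.3189, 0.0813]
tcp_rot: [-3.137, -0.152, -0.004]
wrist_force: [-0.9, -0.4, -0.1]
width: 1.0
grip_force: 0.0
```

Request:
carry_out(
  series="0 0 0 0;0 0 0 0;0 0 0 0;0 0 0 0;0 0 0 0;0 0 0 0;0 0 0 0",
  jaw=-1,
)

```text
time: 36.67
tool_pos: [0.4917, 0.3185, 0.0806]
tcp_rot: [-3.138, -0.152, -0.001]
wrist_force: [-1.2, -1.4, 6.0]
width: 0.574
grip_force: 62.3
```

Request:
carry_out(
  series="0 0 0.01 0;0 0 0.04 0;0 0 0.06 0;0 0 0.02 0;0.004 -0.015 0 0;0.009 -0.038 0 0;0.009 -0.038 0 0;0.009 -0.038 0 0;0.009 -0.038 0 0;0.009 -0.038 0 0;0.009 -0.038 0 0;0.009 -0.038 0 0;0.009 -0.038 0 0;0.009 -0.038 0 0;0.006 -0.025 0 0;0.001 -0.008 0 0;0 0 0 0;0 0 0 0",
)

```text
time: 38.92
tool_pos: [0.5824, -0.0708, 0.2087]
tcp_rot: [-3.137, -0.153, 0.003]
wrist_force: [0.3, 0.6, -2.6]
width: 0.57
grip_force: 63.3
```

```bash
cat >> h.py <<'E'
def plates(P,im):
    hsv=cv2.cvtColor(im,cv2.COLOR_BGR2HSV);reg=(P[...,0]>.45)&(P[...,0]<.7)&(abs(P[...,1])<.15)&(P[...,2]<.03)
    for n,h0,h1 in (("blue",95,130),("yellow",20,35),("red",170,190)):
        m=(hsv[...,0]>=h0)&(hsv[...,0]<h1)&(hsv[...,1]>100)&(hsv[...,2]>50)
        if n=="red": m|=(hsv[...,0]<8)&(hsv[...,1]>120)&(hsv[...,2]>50)
        m=cv2.morphologyEx((m&reg).astype(np.uint8),cv2.MORPH_OPEN,np.ones((3,3)))>0
        if m.sum()>100:
            r=cv2.minAreaRect(P[m][:,:2].astype(np.float32));print(n,m.sum(),np.round(r[0],4),np.round(r[1],4),r[2])
E
python3 - <<'E'
from h import *
s,p,y=pose();print(p,y,s["time"],s["wrist_force"])
im,P=cloud("wrist");plates(P,im);cv2.imwrite("pics/w7.png",im)
E
```

```text
[ 0.5824 -0.0708  0.2087] ycl -84.4 tilt 0.11 38.925 [ 0.31332587  0.59356768 -2.6341269 ]
blue 5991 [0.6076 0.0541] [0.0619 0.0616] 78.90709686279297
yellow 4477 [ 0.583  -0.0712] [0.0611 0.0607] 78.97129821777344
red 4739 [0.5326 0.004 ] [0.0609 0.0619] 78.66057586669922
```

View pics/w7.png

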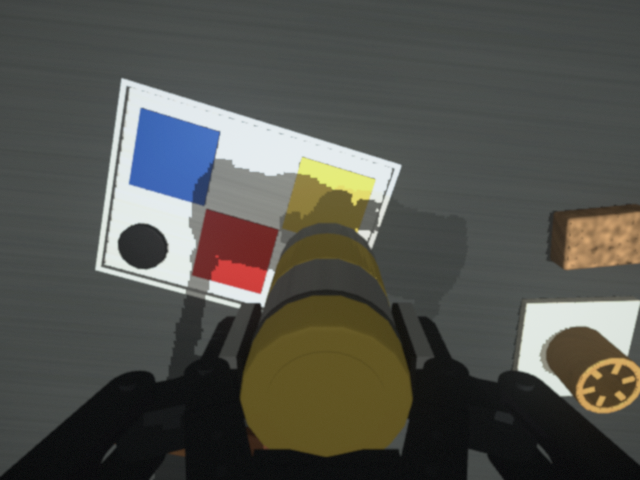

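The yellow tin is upright above its plate (plate visible at (335,195)), and the mould stands on the tile at right. Descending.

Request:
carry_out(
  series="0 0 -0.04 0;0 0 -0.04 0;0 0 -0.03 0;0 0 -0.014 0;0 0 -0.005 0;0 0 0 0;0 0 -0.001 0;0 0 0 0",
)

```text
time: 39.98
tool_pos: [0.584, -0.0718, 0.0809]
tcp_rot: [3.137, 0.152, 0.003]
wrist_force: [0.5, 0.4, -3.3]
width: 0.572
grip_force: 63.3
```

Request:
carry_out(
  series="-0.0005 0.0004 -0.0025 0;0 0 -0.001 0;0 0 -0.001 0;0 0 -0.0005 0;0 0 0 0",
)

```text
time: 40.6
tool_pos: [0.5829, -0.0713, 0.0756]
tcp_rot: [3.138, 0.152, 0.0]
wrist_force: [-3.4, -0.9, 6.7]
width: 0.574
grip_force: 63.9
```

Request:
carry_out(
  series="0 0 0 0;0 0 0 0;0 0 0 0;0 0 0 0;0 0 0.01 0;0 0 0.04 0;0 0 0.06 0;0 0 0.02 0;0 0 0 0",
  jaw=1,
)

```text
time: 41.72
tool_pos: [0.5843, -0.0715, 0.2075]
tcp_rot: [3.137, 0.152, 0.008]
wrist_force: [0.0, -0.2, 0.5]
width: 1.003
grip_force: 0.0
```

Run:
```python
from h import *
s,p,y=pose();print(p,y,s["time"],s["wrist_force"])
im,P=cloud("wrist");plates(P,im)
blobs(P,.095,.125,(.4,.75,-.2,.2),"tin",800)
```

```text
[ 0.5843 -0.0715  0.2075] ycl -84.4 tilt 0.30 41.725 [ 0.02856281 -0.23993508  0.45189853]
blue 5992 [0.6078 0.0541] [0.0619 0.0613] 78.80292510986328
yellow 1617 [ 0.5837 -0.0713] [0.0611 0.0592] 78.91460418701172
red 4743 [0.5327 0.0037] [0.0605 0.062 ] 78.62630462646484
tin 5419 [327. 246.] circ [ 0.5823 -0.0718] 0.0252 rect [ 0.5825 -0.0717] [0.0496 0.049 ] 55.8 z 0.1066
```

Request:
carry_out(
  series="-0.0006 0.0395 0 0;-0.0006 0.0395 0 0;-0.0006 0.0395 0 0;-0.0006 0.0395 0 0;-0.0006 0.0395 0 0;-0.0006 0.0395 0 0;-0.0006 0.0395 0 0;-0.0006 0.0395 0 0;-0.0006 0.0395 0 0;-0.0006 0.0395 0 0;0 0.001 0 0;0 0 0 0;0 0 0 0",
)

```text
time: 43.4
tool_pos: [0.5764, 0.3234, 0.2036]
tcp_rot: [3.137, 0.151, -0.003]
wrist_force: [-0.1, 0.1, -0.1]
width: 0.998
grip_force: 0.0
```

Run:
```python
from h import *
s,p,y=pose();print(p,y,s["time"],s["wrist_force"])
im,P=cloud("wrist")
blobs(P,.1,.125,(.3,.7,.2,.45),"tins",800)
```

```text
[0.5764 0.3234 0.2036] ycl -84.5 tilt 0.12 43.4 [-0.12696512  0.06225225 -0.09845047]
tins 5859 [324. 245.] circ [0.5772 0.3253] 0.0252 rect [0.5775 0.3251] [0.0492 0.0495] 62.8 z 0.1116
```

Request:
carry_out(
  series="0 0.001 -0.04 0;0 0 -0.04 0;0 0 -0.03 0;0 0 -0.012 0;0 0 -0.004 0;0 0 0 0;0 0 0 0",
)

```text
time: 44.32
tool_pos: [0.5779, 0.3263, 0.0806]
tcp_rot: [-3.137, -0.152, -0.004]
wrist_force: [-0.5, -0.4, -0.2]
width: 0.996
grip_force: 0.0
```

Request:
carry_out(
  series="0 0 0 0;0 0 0 0;0 0 0 0;0 0 0 0;0 0 0 0;0 0 0 0;0 0 0 0",
  jaw=-1,
)

```text
time: 45.2
tool_pos: [0.5772, 0.3259, 0.0796]
tcp_rot: [-3.138, -0.152, -0.001]
wrist_force: [-0.6, -1.4, 5.1]
width: 0.575
grip_force: 62.0
```

Request:
carry_out(
  series="0 0 0.01 0;0 0 0.04 0;0 0 0.06 0;0 0 0.02 0;-0.002 -0.012 0 0;-0.005 -0.036 0 0;-0.005 -0.036 0 0;-0.005 -0.036 0 0;-0.005 -0.036 0 0;-0.005 -0.036 0 0;-0.005 -0.036 0 0;-0.005 -0.036 0 0;-0.005 -0.036 0 0;-0.0022 -0.017 0 0;0 -0.0053 0 0;0 0 0 0;0 0 0 0",
)

```text
time: 47.32
tool_pos: [0.5326, 0.0043, 0.2086]
tcp_rot: [-3.137, -0.154, 0.0]
wrist_force: [0.1, -0.5, -2.8]
width: 0.571
grip_force: 62.8
```

Request:
carry_out(
  series="0 0 -0.04 0;0 0 -0.04 0;0 0 -0.03 0;0 0 -0.014 0;0 0 -0.004 0;0 0 0 0;0 0 0 0",
)

```text
time: 48.2
tool_pos: [0.5339, 0.0035, 0.0823]
tcp_rot: [3.138, 0.152, 0.004]
wrist_force: [0.5, 0.5, -2.8]
width: 0.574
grip_force: 62.8
```

Request:
carry_out(
  series="0 0 -0.004 0;0 0 -0.0015 0;0 0 -0.001 0;0 0 -0.0005 0;0 0 0 0",
)

```text
time: 48.82
tool_pos: [0.5327, 0.0034, 0.0746]
tcp_rot: [3.138, 0.152, 0.0]
wrist_force: [-3.3, -0.9, 6.3]
width: 0.568
grip_force: 63.5
```

Request:
carry_out(
  series="0 0 0 0;0 0 0 0;0 0 0 0;0 0 0 0;0 0 0.01 0;0 0 0.04 0;0 0 0.06 0;0 0 0.02 0;0 0 0 0",
  jaw=1,
)

```text
time: 49.95
tool_pos: [0.5345, 0.0034, 0.207]
tcp_rot: [3.137, 0.152, 0.01]
wrist_force: [0.4, -0.4, 0.1]
width: 0.999
grip_force: 0.0
```

Run:
```python
from h import *
s,p,y=pose();print(p,y,s["time"],s["wrist_force"])
im,P=cloud("wrist");plates(P,im)
blobs(P,.095,.125,(.4,.75,-.2,.2),"tin",800)
```

```text
[0.5345 0.0034 0.207 ] ycl -84.4 tilt 0.35 49.95 [ 0.36802661 -0.42631679  0.10499369]
blue 6764 [0.6077 0.0544] [0.0612 0.061 ] 78.72075653076172
yellow 1689 [ 0.5829 -0.0705] [0.0601 0.0608] 78.61038208007812
red 1468 [0.5329 0.0041] [0.0604 0.0602] 78.9008560180664
tin 6429 [467. 176.] circ [ 0.5823 -0.0715] 0.0252 rect [ 0.5823 -0.0712] [0.049  0.0496] 25.1 z 0.1065
tin 5450 [328. 246.] circ [0.5331 0.0026] 0.0251 rect [0.5332 0.0026] [0.0493 0.0495] 43.7 z 0.1066
```

Request:
carry_out(
  series="-0.0144 0.034 0 0;-0.0144 0.034 0 0;-0.0144 0.034 0 0;-0.0144 0.034 0 0;-0.0144 0.034 0 0;-0.0144 0.034 0 0;-0.0144 0.034 0 0;-0.0144 0.034 0 0;-0.0144 0.034 0 0;0 0 0 0;0 0 0 0",
)

```text
time: 51.38
tool_pos: [0.4022, 0.3086, 0.2021]
tcp_rot: [3.136, 0.153, -0.004]
wrist_force: [0.1, 0.1, 0.1]
width: 0.999
grip_force: 0.0
```

Run:
```python
from h import *
s,p,y=pose();print(p,y,s["time"],s["wrist_force"])
im,P=cloud("wrist")
blobs(P,.1,.125,(.3,.7,.2,.45),"tins",800)
```

```text
[0.4022 0.3086 0.2021] ycl -84.4 tilt 0.18 51.375 [0.06740391 0.09846004 0.06632889]
tins 5909 [326. 248.] circ [0.4023 0.3089] 0.0252 rect [0.4026 0.3089] [0.0495 0.0493] 41.6 z 0.1116
```

Request:
carry_out(
  series="0 0 -0.04 0;0 0 -0.04 0;0 0 -0.03 0;0 0 -0.011 0;0 0 -0.004 0;0 0 0 0;0 0 0 0",
)

```text
time: 52.3
tool_pos: [0.404, 0.3101, 0.0801]
tcp_rot: [-3.137, -0.152, -0.003]
wrist_force: [-0.8, -0.5, 0.2]
width: 0.998
grip_force: 0.0
```

Request:
carry_out(
  series="0 0 0 0;0 0 0 0;0 0 0 0;0 0 0 0;0 0 0 0;0 0 0 0;0 0 0 0",
  jaw=-1,
)

```text
time: 53.18
tool_pos: [0.4033, 0.3096, 0.0795]
tcp_rot: [-3.138, -0.152, -0.001]
wrist_force: [-0.5, -1.5, 5.6]
width: 0.572
grip_force: 61.7
```

Request:
carry_out(
  series="0 0 0.01 0;0 0 0.04 0;0 0 0.06 0;0 0 0.02 0;0.005 -0.006 0 0;0.0235 -0.0292 0 0;0.0235 -0.0292 0 0;0.0235 -0.0292 0 0;0.0235 -0.0292 0 0;0.0235 -0.0292 0 0;0.0235 -0.0292 0 0;0.0235 -0.0292 0 0;0.0235 -0.0292 0 0;0.0105 -0.013 0 0;0.002 -0.0024 0 0;0 0 0 0;0 0 0 0",
)

```text
time: 55.3
tool_pos: [0.6077, 0.0554, 0.2086]
tcp_rot: [-3.137, -0.154, 0.001]
wrist_force: [1.0, 0.1, -2.5]
width: 0.57
grip_force: 63.0
```

Request:
carry_out(
  series="0 0 -0.04 0;0 0 -0.04 0;0 0 -0.03 0;0 0 -0.014 0;0 0 -0.004 0;0 0 0 0;0 0 0 0",
)

```text
time: 56.18
tool_pos: [0.6098, 0.0546, 0.0825]
tcp_rot: [-3.138, -0.152, -0.005]
wrist_force: [0.3, 0.9, -2.0]
width: 0.569
grip_force: 63.0
```

Request:
carry_out(
  series="0 0 -0.004 0;0 0 -0.0015 0;0 0 -0.001 0;0 0 -0.0005 0;0 0 0 0",
)

```text
time: 56.8
tool_pos: [0.6086, 0.0544, 0.0745]
tcp_rot: [3.138, 0.152, 0.0]
wrist_force: [-2.4, -0.6, 5.0]
width: 0.572
grip_force: 63.5
```

Release, lift, and back off toward the robot at height for a clear check.

Request:
carry_out(
  series="0 0 0 0;0 0 0 0;0 0 0 0;0 0 0 0;0 0 0.01 0;0 0 0.04 0;0 0 0.06 0;0 0 0.04 0;0 0 0.02 0;-0.03 -0.01 0 0;-0.04 -0.015 0 0;-0.04 -0.015 0 0;-0.02 -0.01 0 0;0 0 0 0;0 0 0 0",
  jaw=1,
)

```text
time: 58.68
tool_pos: [0.4789, 0.0046, 0.2436]
tcp_rot: [-3.138, -0.152, -0.0]
wrist_force: [0.2, 0.7, 0.5]
width: 1.001
grip_force: 0.0
```

Run:
```python
from h import *
s,p,y=pose();print(p,y,s["time"],s["wrist_force"])
im,P=cloud("wrist");plates(P,im);cv2.imwrite("pics/w9.png",im)
blobs(P,.095,.125,(.4,.75,-.2,.2),"tin",800)
im,P=cloud("scene");cv2.imwrite("pics/s9.png",im)
```

```text
[0.4789 0.0046 0.2436] ycl -84.5 tilt 0.02 58.675 [0.18299028 0.73382281 0.54549248]
blue 1688 [0.6078 0.0544] [0.0611 0.0616] 78.61412811279297
yellow 1614 [ 0.5827 -0.0707] [0.0607 0.0609] 78.89154815673828
red 1013 [0.5324 0.0044] [0.0599 0.0601] 78.6143798828125
tin 3824 [265.  23.] circ [0.6069 0.0535] 0.0249 rect [0.5967 0.0524] [0.028  0.0493] 6.7 z 0.1066
tin 5944 [468.  75.] circ [ 0.582  -0.0713] 0.0251 rect [ 0.5819 -0.0712] [0.0488 0.0497] 5.8 z 0.1065
tin 4876 [338. 145.] circ [0.5329 0.0027] 0.025 rect [0.533  0.0028] [0.0485 0.0494] 5.9 z 0.1067
```

View pics/w9.png

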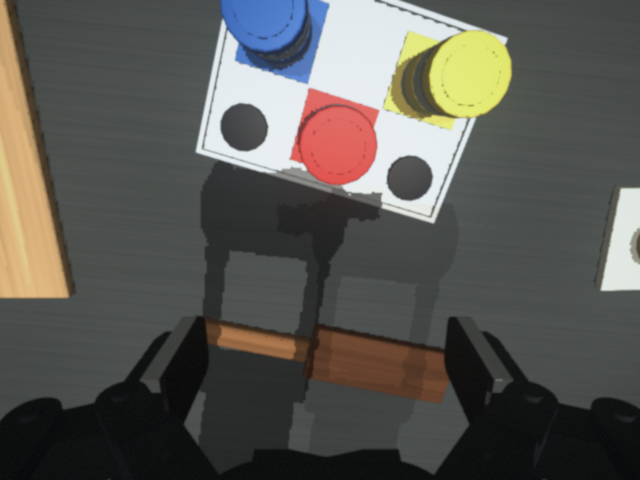

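View pics/s9.png

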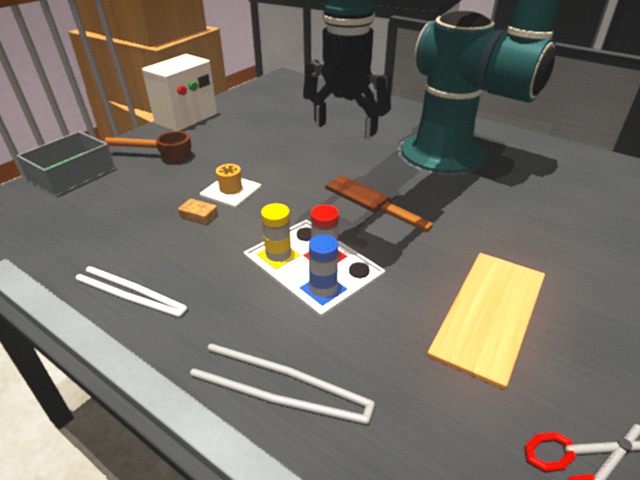

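The two pictures agree. Each tin stands on the plate of its own colour: blue at (323,268), red at (324,235) and yellow at (276,235) in the scene view. The mould is centred on the tile at (230,180), and the robot is clear of everything.

```bash
python3 -c "from workcell import bot; print(bot.finish_job())"
```

```text
the job is handed in; nothing more can be done
None
```

The job is done and handed in at about 59 s of robot time: the mould is centred on the white tile, every tin is back on the plate of its own colour (all within about 2 mm of centre), and nothing was tipped over.

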